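Start the dust extraction at the sanding bench

TASK

Start the dust extraction by pressing with the closed fingers, lifting and pulling nothing: first push the blast gate's blade fully down until it is home, next press the raised, ribbed end of the paddle switch on the supply box right down so that it stays over, and last press the small start button on the starter box fully in, keep it in for a moment and let it come back out. Keep to that order, do not press the broad mushroom-headed stop button, leave the other things on the bench where they are, and finish clear of everything.

Things in the scene. Friction and masses are not known exactly. Their poses are not given: they have to be found in the camera images.
- blade (a joint): Blade of the blast gate, sliding straight down in its upright frame: 0 = drawn right out (up), 0.055 = fully home (down). It starts part of the way out (0.008 to 0.025). It stays where it is left; pushing it down takes about 4 N, then it meets a hard stop.
- blade_top (a point): Centre of the top face of the black T-bar on the gate blade (bar 76 mm along local x, 24 mm along local y, 14 mm high); moves with the blade: 169 mm above the bench with the blade right out, 114 mm when home, where the bar sits on the frame's top. z is up.
- gate: Aluminium blast gate fixed to the bench, frame 96 mm (local x) by 24 mm (local y) by 100 mm high, origin under its centre on the bench. A grey 63 mm duct runs through it along local y, from 107 mm on the -y side, where it bends down into the bench, to an open port 115 mm on the +y side; duct top 82 mm above the bench.
- paddle (a joint): White paddle of the supply box, a rocker: 0 = off (as it starts, one end raised), 0.30 rad = on (that end pressed right down). Stiff hinge, stays where it is left; about 3.5 N at the raised end moves it, then it meets a hard stop.
- paddle_raised (a point): Press point on the top face of the paddle, 25 mm from its hinge towards the end that is raised at the start; about 66 mm above the bench when off and 58 mm when on. The paddle is 67 mm long (its local x, pointing to the raised end) and 33 mm wide (y), hinged across its middle; three thin black ribs (24 mm long, across the paddle) mark the raised end.
- supply: Grey supply box with a steel cover plate, fixed to the bench, 125 mm (local x) by 85 mm (local y) by 50 mm high, origin under its centre; the paddle lies in the middle of its top along x, its raised end towards local +x.
- start (a joint): Start button of the starter box: 0 = out, 0.006 m = fully in; springs back out; moves from 1.5 N, 5 N presses it fully in.
- start_top (a point): Centre of the top of the start button: the small flat round black button, 26 mm across, in an aluminium collar 42 mm across; 72 mm above the bench when out, pressed straight down.
- stop (a joint): Stop button, not to be pressed: 0 = out, 0.006 m = in; springs back.
- stop_top (a point): Centre of the top of the stop button: broad black mushroom head, 42 mm across, 84 mm above the bench, 80 mm from the start button along the starter box's +y.
- starter: Grey starter box fixed to the bench, 90 mm (local x) by 170 mm (local y) by 50 mm high, origin under its centre; start button 40 mm towards local -y, stop button 40 mm towards local +y.
- sanding_block: Loose cork sanding block, 55 x 95 x 32 mm high, origin at the centre of its underside. Leave alone.
- screw_tub: Loose screw tub with yellow lid, 66 mm across, 70 mm high, origin at the centre of its underside. Leave alone.
- glue_bottle: Loose white glue bottle, 52 mm across, 150 mm high, origin at the centre of its underside. Leave alone.
Not all that is in view belongs to the job. Several things look just like the gate: the one meant starts nearest to the robot's base.

How it is judged:
By the outcome, as a careful person would: the job done as asked, in the order asked, and still so for the second after the job is handed in, with the robot touching nothing.
It also fails if it takes over 58 s, if anything falls off the work surface, if the arm or the gripper's body presses on something with over 40 N, if the wrist force passes 120 N, or if a joint passes its speed limit or range.

ROBOT

A 6-joint arm with a two-finger parallel gripper is mounted at the origin on the work surface. World frame = base frame: x ahead of the robot, y to its left, z up, the work surface at z = 0. Lengths are in m, angles in rad, forces in N, time in s.
With the tool pointing down it reaches from about 0.35 to 0.775 m from the base axis. Payload 5.5 kg.
Tool frame: the origin (TCP) lies at the very end of the fingers, on their centre line; the grasp point (between the pads) lies 19 mm behind it (env.grip_point_offset is the distance from the TCP to the grasp point, in m); z points along the fingers, y is the line along which they close (so a half turn about z gives the same grasp; the last joint's range is limited). The gripper opens to 85 mm and grips with 20 to 120 N. Pads are 22 mm wide; open, the fingers measure 114 mm over their backs; the gripper's body (76 mm by 85 mm) begins 54 mm behind the grasp point. The pads swing forward as they close: fully open they stand 13 mm farther back than shut.
Start: joints at [1.018, 0.313, 0.046, 1.304, 0, 1.431], TCP at [0.231, 0.527, 0.231] pointing down, gripper open.
Joint ranges: [-2.76, 2.76], [-0.86, 1.69], [-1.03, 1.26], [-2.2, 2.34], [-1.47, 1.5], [-3.14, 3.14]. Speed limits (rad/s): [2.57, 2.57, 3.14, 3.14, 3.14, 3.14].

INTERFACE

Orientations are given as a unit quaternion [w, x, y, z].
In Python, from workcell import sensors, imaging, workorder, env gives the robot as it stands.
- The arm moves only by the shell command python3 -m handwheel 'ROWS' [FORCE]. ROWS is JSON, a list of rows, each a list of 5 numbers: the shift along the tool's x, y, z in mm, then the turn about the tool's z in rad, then the opening, from 0 (shut) to 1 (fully open). A call has 1 to 8 rows; each row is the pose to reach, as a shift and turn from the pose commanded when the call began, along the tool's axes at that moment; what a row does not reach only later rows make up. A row lasts 1/10 s, in which the tool goes at most 50 mm and 8.59 degrees, less where a joint would pass 70% of its speed; a pose out of reach is approached as far as the arm can. A call with a gripper value outside its range is refused whole. The fingers move at their own pace and stop on an object; FORCE is the grip in N (left out, the last holds). Time passes only in rows, so rows that repeat a pose let the fingers close. It gives the time, the measured TCP pose, the force, the opening and the grip force at its end, in the units of the state.
- sensors.get_state(): the state, without advancing time (a new reading comes with each control period).
- imaging.read_camera(name): name is "scene" or "side" or "wrist"; returns a dict with "color" (384x512x3 uint8, blue, green, red), "z_map" (384x512 float32, m along the optical axis (not along the pixel's ray), 0 where there is no reading), "fx", "fy", "cx", "cy" (pixels), "k1" (the pictures are not rectified: a ray, as slopes to the right and down, at radius r is drawn at 1 + k1 r^2 times it, then the intrinsics apply), "xyz" and "rotation" of the camera in the world. Camera axes: x right, y down, z forward; pixel columns grow to the right and rows downward; lengths in m; the calibration is good to about 2 mm. A picture is of the moment at which its call begins.
- workorder.hand_in(): hands the job in; it is judged then, once.
The state is a dict: "clock": time; "joint_pos": joint angles; "qvel": joint speeds; "tau": joint torques, N m; "tcp_pos": TCP position; "orientation": TCP orientation; "wrist_force": force on the tool from outside, world axes, zero at the start; "ft_torque": the same for the moment, N m; "finger_gap": finger opening in m; "grip_force": force on a finger pad.
Only numpy, scipy, OpenCV 4.12 (cv2) and the standard library are available. Lean on these libraries where they do the work, as an engineer would, in place of code of your own. Each camera call takes 0.05 s, during which the arm holds its last target. There are 200 camera calls.

## Working session

There is one attempt and no reset: what is moved stays moved. The work goes in short steps, Python scripts to look and compute and a shell command to move; the robot and the scene stay as the last step left them, time stands still between calls to the robot, and variables do not carry over. Pictures are saved under pics/ and viewed, at most 10 in all, crops included, and the job is handed in when it is done.

```bash
mkdir -p pics
cat > h.py <<'E'
import numpy as np, cv2, pickle
from workcell import sensors, imaging, workorder, env
def shot(n,tag):
    c=imaging.read_camera(n); pickle.dump(c,open(f'{tag}.pkl','wb')); cv2.imwrite(f'pics/{tag}.png',c['color']); return c
def load(tag): return pickle.load(open(f'{tag}.pkl','rb'))
def cloud(c):
    h,w=c['z_map'].shape; u,v=np.meshgrid(np.arange(w),np.arange(h))
    K=np.array([[c['fx'],0,c['cx']],[0,c['fy'],c['cy']],[0,0,1.]])
    p=np.stack([u,v],-1).reshape(-1,1,2).astype(float)
    n=cv2.undistortPoints(p,K,np.array([c['k1'],0,0,0.])).reshape(h,w,2)
    z=c['z_map'][...,None]
    P=np.concatenate([n*z,z],-1)@np.array(R(c)).T+np.array(c['xyz'])
    P[c['z_map']==0]=np.nan
    return P
def R(c):
    r=np.array(c['rotation'])
    if r.shape==(3,3): return r
    from scipy.spatial.transform import Rotation as Q
    return Q.from_quat([r[1],r[2],r[3],r[0]]).as_matrix()
E
python3 - <<'E'
from h import *
for n in('scene','side'):
    c=shot(n,n+'0'); print(n,c['xyz'],c['rotation'],c['k1'],c['fx'])
a=np.hstack([cv2.imread('pics/scene0.png')]); 
print(sensors.get_state())
E
```

```text
scene [1.23895722 0.17533497 1.22582018] [-0.18077111  0.63969803  0.71815891 -0.20580577] -0.1690180217113623 441.2613805558313
side [-0.03691947 -0.47821279  0.83349733] [-0.39459399  0.82546613 -0.36897036  0.16359134] 0.022183863883418403 446.99018279093605
{'clock': 0.1, 'joint_pos': array([1.01838961e+00, 3.13901954e-01, 4.50719030e-02, 1.30358681e+00,
       1.45016645e-05, 1.43121208e+00]), 'qvel': array([-0.00056405, -0.0007287 ,  0.00260906, -0.00064823, -0.00048614,
       -0.00121572]), 'tau': array([ 3.24146116e-03, -4.81727207e+01,  2.99243134e+01,  1.28404837e-02,
       -4.87757052e-05,  1.96011416e-05]), 'tcp_pos': array([0.23044125, 0.52630261, 0.23050286]), 'orientation': array([-2.81609354e-04,  2.04948577e-01,  9.78772407e-01, -7.59789303e-04]), 'wrist_force': array([0.16505066, 0.12755016, 0.6222784 ]), 'ft_torque': array([0.01001534, 0.00224024, 0.01658928]), 'grip_force': 0.0, 'finger_gap': 0.0855088299468259}
```

View pics/scene0.png

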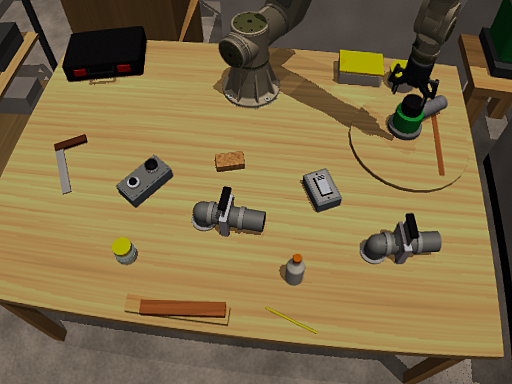

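View pics/side0.png

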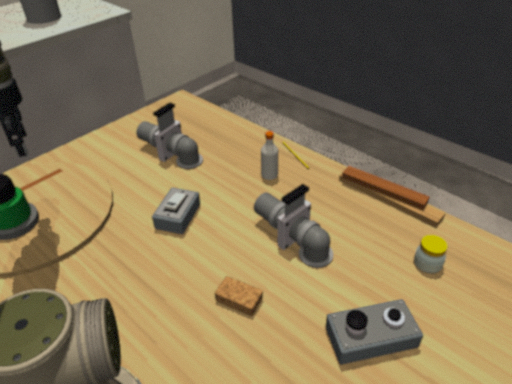

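The scene view shows two gates, A at (225,210) and B at (407,240). The supply box is at (321,188) and the starter box at (145,180), with the collared start button at (133,182) and the black mushroom at (151,165). Next I'll measure them.

Run:
```python
from h import *
for t in('scene0','side0'):
    c=load(t);P=cloud(c)
    print(t,'table z',np.nanmedian(P[200:260,60:100] if t=='scene0' else P[300:340,120:180],(0,1)))
    pts=dict(barA=(225,197),barB=(410,226),paddle=(322,184),start=(133,181),stop=(151,163),block=(230,158)) if t=='scene0' else dict(barA=(296,195),barB=(164,111),paddle=(177,203),start=(395,316),stop=(356,318),block=(240,290))
    for k,(u,v) in pts.items():
        print(k,P[v-1:v+2,u-1:u+2].reshape(-1,3)[4].round(4),np.nanmedian(P[v-1:v+2,u-1:u+2],(0,1)).round(4))
c=load('scene0');s=load('side0')
a=cv2.resize(c['color'][135:245,105:365],(780,330),interpolation=cv2.INTER_CUBIC)
b=cv2.resize(s['color'][175:365,140:430],(412,270),interpolation=cv2.INTER_CUBIC)
b2=cv2.resize(s['color'][90:180,120:220],(300,270),interpolation=cv2.INTER_CUBIC)
o=np.zeros((600,780,3),np.uint8);o[:330]=a;o[330:,:412]=b;o[330:,420:720]=b2;cv2.imwrite('pics/crop1.png',o)
```

```text
scene0 table z [ 0.6846133  -0.46930784 -0.00095865]
barA [0.6043 0.0047 0.1583] [0.6041 0.0047 0.1573]
barB [0.645  0.5246 0.1683] [0.645  0.5244 0.1685]
paddle [0.4648 0.2857 0.0621] [0.4649 0.2857 0.062 ]
start [ 0.5268 -0.3111  0.0704] [ 0.5268 -0.3104  0.0704]
stop [ 0.46   -0.2653  0.0828] [ 0.46   -0.2653  0.0829]
block [ 0.3724 -0.0233  0.0274] [ 0.3729 -0.0233  0.031 ]
side0 table z [ 0.21051572  0.08315774 -0.00084544]
barA [ 0.593  -0.0083  0.156 ] [ 0.594  -0.0078  0.1546]
barB [0.6289 0.5197 0.1628] [0.6289 0.5182 0.1628]
paddle [0.4533 0.2701 0.0618] [0.4534 0.2701 0.0618]
start [ 0.5173 -0.3195  0.0679] [ 0.5162 -0.3203  0.0713]
stop [ 0.4527 -0.2696  0.0833] [ 0.453  -0.2694  0.0829]
block [ 0.3782 -0.0283  0.0325] [ 0.3788 -0.0283  0.0304]
```

View pics/crop1.png

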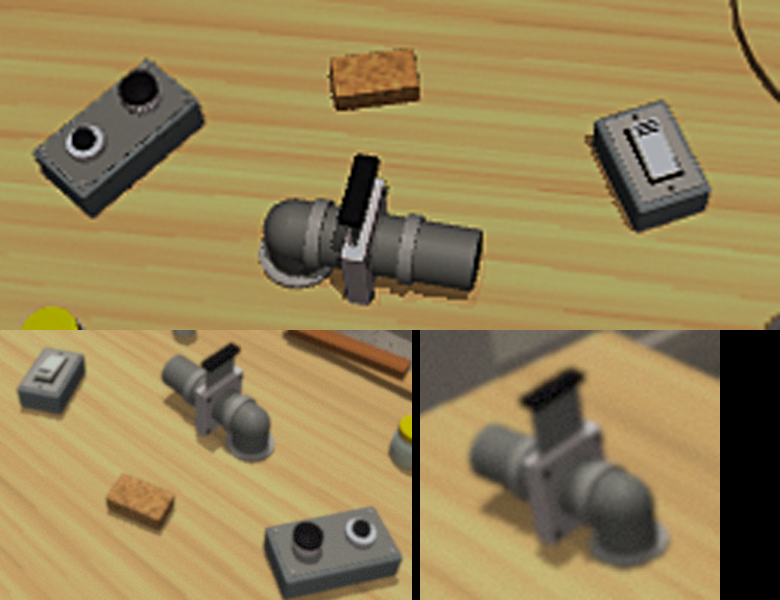

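Two gate-like things: A with its bar at scene (225,197), 0.60 m from the base, and B with its bar at (410,226), 0.83 m away. A is the one meant because it is nearest, and the crop confirms it is a complete blast gate with a black T-bar. The ribs are on the paddle's upper end, nearest the robot. The small collared button at (133,181) is the start button. Next, precise centres.

Run:
```python
from h import *
def rect(Q): # xy in mm
    (c,s,a)=cv2.minAreaRect((Q[:,:2]*1000).astype(np.float32)); return np.round(c,1),np.round(s,1),round(a,1)
for t in('scene0','side0'):
    c=load(t);P=cloud(c);G=c['color'].max(-1).astype(int);m=c['color'].min(-1)
    X,Y,Z=np.moveaxis(P,-1,0)
    near=lambda x,y,r:(np.hypot(X-x,Y-y)<r)
    M=near(.6,0,.07)&(Z>.145);Q=P[M];print(t,'bar',len(Q),Q.mean(0).round(4),np.percentile(Q[:,2],[50,90]).round(4),rect(Q))
    M=near(.46,.28,.09)&(Z>.040);Q=P[M];print('box',len(Q),rect(Q))
    for th in(170,150): 
        M=near(.46,.28,.05)&(Z>.052)&(m>th);Q=P[M];print('paddle',len(Q),rect(Q),Q[:,2].min(),Q[:,2].max()) if len(Q)>5 else 0
    M=near(.46,.28,.05)&(Z>.058)&(G<60);Q=P[M];print('ribs',len(Q),Q.mean(0).round(4))
    M=near(.49,-.29,.12)&(Z>.042);Q=P[M];print('starter',len(Q),rect(Q))
    M=near(.522,-.315,.025)&(Z>.064)&(G<70);Q=P[M];print('start',len(Q),Q.mean(0).round(4),rect(Q))
    M=near(.522,-.315,.03)&(Z>.058)&(m>130);Q=P[M];print('collar',len(Q),Q.mean(0).round(4),rect(Q),np.median(Q[:,2]).round(4))
    M=near(.457,-.267,.03)&(Z>.079);Q=P[M];print('stop',len(Q),Q.mean(0).round(4),rect(Q))
```

```text
scene0 bar 206 [0.6068 0.0026 0.1554] [0.1558 0.1587] (array([604.2,   2.3]), array([24.3, 78.1]), 86.4)
box 870 (array([462.1, 288.5]), array([128.2,  86.8]), 26.4)
paddle 109 (array([461.4, 287.6]), array([65.3, 30.3]), 24.0) 0.052171623844053494 0.06936906687447619
paddle 144 (array([461. , 288.4]), array([65.1, 32.1]), 24.4) 0.052171623844053494 0.06936906687447619
ribs 12 [0.4419 0.2784 0.0651]
starter 1170 (array([ 491.3, -291.5]), array([ 94.4, 171.4]), 54.4)
start 41 [ 0.5254 -0.3139  0.0714] (array([ 525.7, -313.9]), array([27. , 20.5]), 60.4)
collar 35 [ 0.5264 -0.313   0.0626] (array([ 524.4, -314.7]), array([33.6, 37.4]), 15.9) 0.0623
stop 90 [ 0.4597 -0.2685  0.0826] (array([ 458.3, -269.3]), array([39.5, 38.2]), 51.7)
side0 bar 273 [ 0.5973 -0.0029  0.1536] [0.1545 0.1564] (array([ 6.009e+02, -6.000e-01]), array([25.7, 77.7]), 85.2)
box 1035 (array([460.1, 284.7]), array([128.9,  85.5]), 25.8)
paddle 92 (array([468.3, 291.9]), array([46.6, 28. ]), 27.1) 0.05344643422970352 0.06258690306623826
paddle 112 (array([460.8, 287.1]), array([64.2, 30.2]), 26.2) 0.05344643422970352 0.067667232247549
ribs 0 [nan nan nan]
starter 3412 (array([ 488. , -292.4]), array([ 91.7, 169.6]), 54.6)
start 104 [ 0.5179 -0.3169  0.0704] (array([ 518.5, -315.8]), array([21. , 20.5]), 59.7)
collar 151 [ 0.5155 -0.3172  0.0614] (array([ 520.5, -315.1]), array([38. , 40.3]), 15.0) 0.0613
stop 267 [ 0.4544 -0.2705  0.0818] (array([ 454.8, -270.1]), array([37.2, 40.2]), 47.9)<stdin>:12: RuntimeWarning: Mean of empty slice.
  ret = um.true_divide(
```

```bash
cat >> h.py <<'E'
def delta(x,y,z):
    from scipy.spatial.transform import Rotation as Q
    s=sensors.get_state();q=s['orientation'];T=Q.from_quat([q[1],q[2],q[3],q[0]]).as_matrix()
    return ((np.array([x,y,z])-s['tcp_pos'])@T*1000).round(1)
E
python3 - <<'E'
from h import *
P=cloud(load('scene0'));S=P.reshape(-1,3)
a=np.array([.23,.526]);b=np.array([.6025,.001]);u=(b-a)/np.linalg.norm(b-a)
t=(S[:,:2]-a)@u;d=np.abs((S[:,:2]-a)@[-u[1],u[0]])
for t0 in np.arange(0,.65,.05):
    m=(d<.09)&(t>=t0)&(t<t0+.05);print(round(t0,2),np.nanmax(S[m,2]).round(3),end=' | ')
print(P[100:112:4,405:415:5])
print(delta(.6025,.001,.231))
E
```

```text
0.0 0.644 | 0.05 0.59 | 0.1 0.026 | 0.15 0.007 | 0.2 0.009 | 0.25 0.055 | 0.3 0.072 | 0.35 0.055 | 0.4 0.007 | 0.45 0.007 | 0.5 0.079 | 0.55 0.087 | 0.6 0.161 | [[[0.14838091 0.54975272 0.15076277]
  [0.15122988 0.56548218 0.15618772]]

 [[0.16601914 0.5486714  0.14940079]
  [0.16942842 0.56407398 0.15543199]]

 [[0.17188594 0.55169071 0.13627396]
  [0.18340318 0.56416302 0.15064948]]]
[-5.516e+02 -3.319e+02 -1.000e-01]
```

```bash
python3 -m handwheel '[[-20,-12,0,0,0],[-55,-33,0,0,0],[-90,-54,0,0,0],[-130,-78,0,0,0],[-170,-102,0,0,0],[-210,-126,0,0,0],[-250,-150,0,0,0],[-290,-174,0,0,0]]' 40
python3 -m handwheel '[[-40,-24,0,0,0],[-80,-48,0,0,0],[-120,-72,0,0,0],[-160,-96,0,0,0],[-200,-120,0,0,0],[-240,-144,0,0,0],[-255,-153,0,0,0],[-261,-157,0,0,0]]'
python3 - <<'E'
from h import *
shot('wrist','w1');c=shot('scene','s1');d=shot('side','d1')
o=np.hstack([cv2.imread('pics/w1.png'),]);cv2.imwrite('pics/w1v.png',o)
print(delta(.6025,.001,.231),sensors.get_state()['wrist_force'])
P=cloud(load('w1'));X,Y,Z=np.moveaxis(P,-1,0)
M=(np.hypot(X-.6,Y)<.07)&(Z>.14)&(Z<.18);Q=P[M];print(len(Q),cv2.minAreaRect((Q[:,:2]*1000).astype(np.float32)),np.median(Q[:,2]))
E
```

```text
clock: 0.9
tcp_pos: [0.4271, 0.2493, 0.2311]
orientation: [-0.0, 0.205, 0.979, -0.0]
wrist_force: [1.0, -0.0, -0.3]
finger_gap: 0.0001
grip_force: 0.0
clock: 1.7
tcp_pos: [0.6031, 0.0007, 0.2302]
orientation: [-0.001, 0.206, 0.979, 0.0]
wrist_force: [0.1, 0.8, -0.5]
finger_gap: -0.0002
grip_force: 0.0
[-1.4 -1.8 -0. ] [-0.73094833  0.2298998   0.04877973]
2720 ((601.8595581054688, 0.5805034637451172), (24.11850929260254, 74.89010620117188), 85.67057037353516) 0.15658263876052692
```

View pics/w1v.png

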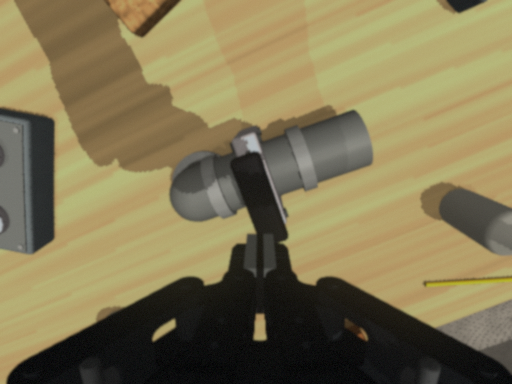

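The wrist view shows bar A at (258,195), with the finger tips just above it at (262,240). The measured centre is (0.602, 0.001), which is where the TCP is. I'll press it down now.

```bash
python3 -m handwheel '[[0,0,30,0,0],[0,0,60,0,0],[0,0,72,0,0],[0,0,80,0,0],[0,0,88,0,0],[0,0,96,0,0],[0,0,104,0,0],[0,0,111,0,0]]'
python3 -m handwheel '[[0,0,2,0,0],[0,0,4,0,0],[0,0,5,0,0],[0,0,6,0,0],[0,0,6,0,0],[0,0,6,0,0]]'
```

```text
clock: 2.65
tcp_pos: [0.6034, 0.0029, 0.1204]
orientation: [0.001, 0.205, 0.979, 0.001]
wrist_force: [-1.8, 2.7, 4.3]
finger_gap: 0.0003
grip_force: 2.3
clock: 3.25
tcp_pos: [0.603, 0.0021, 0.1144]
orientation: [0.0, 0.205, 0.979, -0.0]
wrist_force: [1.6, 2.8, 2.8]
finger_gap: 0.0003
grip_force: 1.4
```

```bash
python3 -m handwheel '[[0,0,1,0,0],[0,0,2,0,0],[0,0,3,0,0],[0,0,3,0,0],[0,0,3,0,0]]'
```

```text
clock: 3.75
tcp_pos: [0.6031, 0.0021, 0.1139]
orientation: [0.001, 0.205, 0.979, -0.0]
wrist_force: [-3.4, 1.5, 16.1]
finger_gap: -0.0001
grip_force: 8.4
```

Hard stop: 16 N at 113.9 mm. I'll push a touch more, then lift.

```bash
python3 -m handwheel '[[0,0,1,0,0],[0,0,2,0,0],[0,0,2,0,0]]'
python3 -m handwheel '[[0,0,-10,0,0],[0,0,-40,0,0],[0,0,-75,0,0],[0,0,-90,0,0],[0,0,-90,0,0]]'
python3 - <<'E'
from h import *
print(delta(.4385,.2762,.2))
for n in('side','scene'):
    P=cloud(shot(n,n+'2'));X,Y,Z=np.moveaxis(P,-1,0)
    M=(np.hypot(X-.602,Y)<.045)&(Z>.105)&(Z<.16);Q=P[M];print(len(Q),np.percentile(Q[:,2],[50,80]))
E
```

```text
clock: 4.05
tcp_pos: [0.6032, 0.0021, 0.1139]
orientation: [0.002, 0.205, 0.979, -0.0]
wrist_force: [-7.9, 1.0, 27.6]
finger_gap: 0.0
grip_force: 13.7
clock: 4.55
tcp_pos: [0.6037, 0.0018, 0.2015]
orientation: [0.002, 0.205, 0.979, -0.0]
wrist_force: [0.6, 0.3, -0.2]
finger_gap: -0.0002
grip_force: 0.0
[261.4 185.    0.5]
249 [0.11166221 0.11317986]
193 [0.11254004 0.11411844]
```

```bash
python3 -m handwheel '[[30,21,0,0,0],[70,50,0,0,0],[110,78,0,0,0],[150,106,0,0,0],[190,135,0,0,0],[230,163,0,0,0],[252,178,0,0,0],[261,185,0,0,0]]'
python3 - <<'E'
from h import *
c=shot('wrist','w3');P=cloud(c);X,Y,Z=np.moveaxis(P,-1,0)
r=lambda Q:cv2.minAreaRect((Q[:,:2]*1000).astype(np.float32))
near=np.hypot(X-.461,Y-.287)<.055
G=c['color'].max(-1);m=c['color'].min(-1)
M=near&(Z>.052)&(m>140);print('white',M.sum(),r(P[M]))
M=near&(Z>.06)&(Z<.075)&(G<60);print('ribs',M.sum(),P[M].mean(0) if M.any() else 0)
print(delta(.4385,.2762,.066))
E
```

```text
clock: 5.45
tcp_pos: [0.4349, 0.2779, 0.1973]
orientation: [-0.002, 0.203, 0.979, -0.001]
wrist_force: [0.5, -0.8, -1.1]
finger_gap: 0.0001
grip_force: 0.0
white 1470 ((463.5610046386719, 283.58087158203125), (63.24924850463867, 38.76435089111328), 26.227216720581055)
ribs 0 0
[ -4.3  -0.3 131.5]
```

View pics/w3.png

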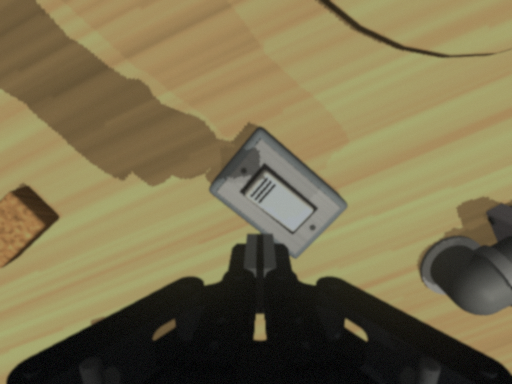

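The wrist view shows the ribbed end at (262,187) and the paddle centre at about (280,200). Next I'll compute the rib position.

```bash
python3 -m handwheel '[[-4,0,0,0,0],[-4,0,0,0,0]]'
python3 - <<'E'
from h import *
c=shot('wrist','w4');P=cloud(c);G=c['color'].max(-1)
w=load('w3');Pw=cloud(w)
print('ribs w3',Pw[187,262],'centre',Pw[200,280],'end',Pw[178,250])
X,Y,Z=np.moveaxis(P,-1,0)
M=(np.hypot(X-.442,Y-.278)<.02)&(Z>.056)&(G<90);print('ribs',M.sum(),P[M].mean(0))
M=(np.hypot(X-.461,Y-.287)<.09)&(Z>.04);print('box',cv2.minAreaRect((P[M][:,:2]*1000).astype(np.float32)))
print(delta(.4385,.2762,.066))
E
```

```text
clock: 5.7
tcp_pos: [0.4424, 0.2738, 0.1986]
orientation: [-0.0, 0.206, 0.979, -0.0]
wrist_force: [-0.9, 0.3, -0.9]
finger_gap: 0.0001
grip_force: 0.0
ribs w3 [0.43827135 0.27804949 0.06600119] centre [0.45840409 0.28861503 0.06215583] end [0.42854164 0.2693407  0.05218308]
ribs 13745 [0.43331984 0.28125633 0.26226097]
box ((453.758056640625, 284.200439453125), (138.31695556640625, 86.4964828491211), 26.158109664916992)
[  4.6   0.7 132.8]
```

```bash
python3 -m handwheel '[[5,1,30,0,0],[5,1,75,0,0],[5,1,110,0,0],[5,1,125,0,0],[5,1,131,0,0],[5,1,134,0,0],[5,1,137,0,0],[5,1,140,0,0]]'
python3 -m handwheel '[[0,0,1,0,0],[0,0,2,0,0],[0,0,3,0,0],[0,0,3,0,0]]'
```

```text
clock: 6.55
tcp_pos: [0.4381, 0.2778, 0.0605]
orientation: [0.001, 0.205, 0.979, 0.0]
wrist_force: [-2.6, -2.9, 8.1]
finger_gap: -0.0001
grip_force: 4.1
clock: 6.95
tcp_pos: [0.4379, 0.2778, 0.0589]
orientation: [0.001, 0.205, 0.979, 0.0]
wrist_force: [-5.9, -4.7, 16.0]
finger_gap: 0.0002
grip_force: 8.3
```

```bash
python3 -m handwheel '[[0,0,1,0,0],[0,0,2,0,0],[0,0,2,0,0]]'
python3 -m handwheel '[[0,0,-10,0,0],[0,0,-45,0,0],[0,0,-90,0,0],[0,0,-125,0,0],[0,0,-140,0,0],[0,0,-140,0,0]]'
python3 - <<'E'
from h import *
for n in('wrist','scene','side'): shot(n,n[0]+'5')
P=cloud(load('w5'));X,Y,Z=np.moveaxis(P,-1,0);ax=np.array([-.899,-.438])
for n in 'w5','d5','s5':
    try:P=cloud(load(n))
    except Exception: continue
s=(P[...,:2]-np.array([.461,.2868]))@ax; 
for n in('w5','s5'):
    P=cloud(load(n));d=P[...,:2]-np.array([.461,.2868]);s=d@ax;q=np.abs(d@np.array([-ax[1],ax[0]]))
    print(n,[(k,round(float(np.nanmedian(P[(abs(s-k)<.004)&(q<.01)&(P[...,2]<.1),2])),4)) for k in(-.025,-.012,0,.012,.025)])
print(delta(.522,-.315,.2))
a=load('w5')['color'][120:270,200:360];b=load('s5')['color'][160:220,290:350]
cv2.imwrite('pics/c5.png',np.hstack([cv2.resize(a,(427,400)),cv2.resize(b,(373,400))]))
E
```

```text
clock: 7.25
tcp_pos: [0.438, 0.2779, 0.0586]
orientation: [0.002, 0.205, 0.979, 0.0]
wrist_force: [-10.1, -6.9, 28.5]
finger_gap: -0.0002
grip_force: 15.3
clock: 7.85
tcp_pos: [0.4398, 0.2792, 0.198]
orientation: [0.003, 0.205, 0.979, 0.003]
wrist_force: [-0.0, -0.0, 0.9]
finger_gap: 0.0005
grip_force: 0.0
w5 [(-0.025, 0.0657), (-0.012, 0.0636), (0, 0.0618), (0.012, 0.06), (0.025, 0.0581)]
s5 [(-0.025, 0.0636), (-0.012, 0.0623), (0, 0.0595), (0.012, 0.0585), (0.025, 0.0566)]
[-315.7 -509.    -6.5]
```

View pics/c5.png

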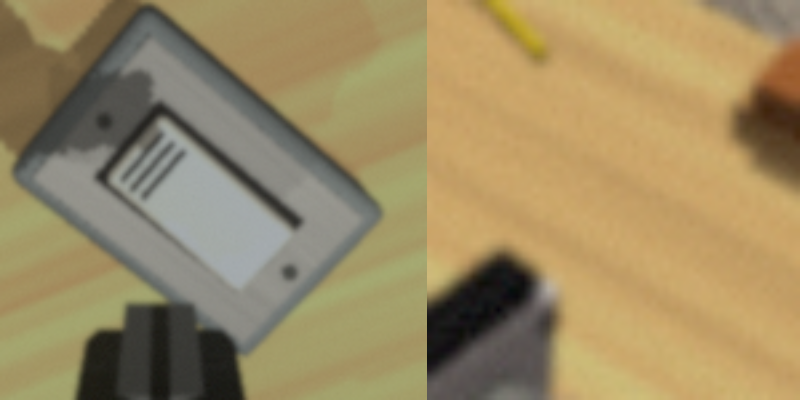

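The crop shows the paddle tipped over. The ribbed end is at 58.1 mm and the far end at 65.7 mm, so it is on. Now I'll go to the start button.

```bash
python3 -m handwheel '[[-15,-24,0,0,0],[-37,-60,0,0,0],[-61,-99,0,0,0],[-86,-138,0,0,0],[-110,-177,0,0,0],[-135,-217,0,0,0],[-159,-256,0,0,0],[-184,-296,0,0,0]]'
python3 -m handwheel '[[-24,-39,0,0,0],[-49,-79,0,0,0],[-73,-118,0,0,0],[-98,-158,0,0,0],[-117,-189,0,0,0],[-127,-205,0,0,0],[-132,-213,0,0,0],[-132,-213,0,0,0]]'
python3 - <<'E'
from h import *
c=shot('wrist','w6');P=cloud(c);print(delta(.522,-.315,.072))
X,Y,Z=np.moveaxis(P,-1,0);G=c['color'].max(-1)
r=lambda M:(M.sum(),P[M].mean(0).round(4),cv2.minAreaRect((P[M][:,:2]*1000).astype(np.float32)))
M=(np.hypot(X-.522,Y+.315)<.018)&(Z>.067)&(Z<.09);print('start',r(M))
M=(np.hypot(X-.522,Y+.315)<.03)&(Z>.056)&(Z<.09);print('collar',r(M),np.percentile(P[M][:,2],[10,50,90]))
M=(np.hypot(X-.4565,Y+.27)<.04)&(Z>.077)&(Z<.1);print('stop',r(M) if M.sum()>5 else 0)
E
```

```text
clock: 8.8
tcp_pos: [0.4861, -0.0685, 0.1926]
orientation: [-0.001, 0.205, 0.979, 0.0]
wrist_force: [0.4, 0.2, 0.2]
finger_gap: 0.0001
grip_force: 0.0
clock: 9.6
tcp_pos: [0.522, -0.3155, 0.1924]
orientation: [-0.001, 0.206, 0.979, 0.001]
wrist_force: [-0.5, -0.4, -0.3]
finger_gap: 0.0004
grip_force: 0.0
[ -0.6  -0.7 120.9]
start (np.int64(574), array([ 0.5219, -0.3158,  0.0714]), ((522.2713623046875, -316.0138244628906), (24.22393798828125, 25.30188751220703), 13.87732982635498))
collar (np.int64(1438), array([ 0.5207, -0.3152,  0.0655]), ((522.2420654296875, -315.6178283691406), (40.34025955200195, 40.01795959472656), 67.45130157470703)) [0.06078763 0.06234246 0.07207442]
stop (np.int64(2080), array([ 0.4575, -0.2701,  0.0819]), ((457.9162902832031, -269.7373962402344), (40.59760665893555, 40.49327087402344), 66.04874420166016))
```

View pics/w6.png

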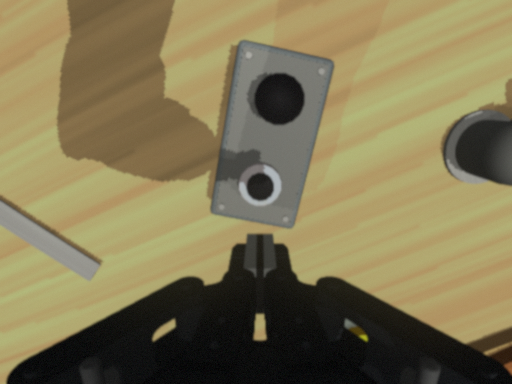

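The wrist view shows the collared start button at (260,186) and the mushroom at (278,98). The start centre measures (0.522, -0.316), directly under the TCP. I'll press it.

```bash
python3 -m handwheel '[[0,0,30,0,0],[0,0,75,0,0],[0,0,105,0,0],[0,0,117,0,0],[0,0,121,0,0],[0,0,124,0,0],[0,0,127,0,0],[0,0,128,0,0]]'
python3 -m handwheel '[[0,0,1,0,0],[0,0,1,0,0],[0,0,1,0,0]]'
```

```text
clock: 10.45
tcp_pos: [0.5236, -0.3153, 0.0679]
orientation: [0.001, 0.205, 0.979, -0.0]
wrist_force: [-1.2, 2.7, 3.9]
finger_gap: -0.0003
grip_force: 1.9
clock: 10.75
tcp_pos: [0.5236, -0.3154, 0.0662]
orientation: [0.001, 0.205, 0.979, -0.0]
wrist_force: [2.8, 1.8, 4.8]
finger_gap: 0.0004
grip_force: 2.4
```

```bash
python3 -m handwheel '[[0,0,1,0,0],[0,0,2,0,0],[0,0,2,0,0],[0,0,2,0,0],[0,0,2,0,0],[0,0,2,0,0],[0,0,2,0,0],[0,0,2,0,0]]'
```

```text
clock: 11.55
tcp_pos: [0.5236, -0.3154, 0.0659]
orientation: [0.002, 0.205, 0.979, -0.0]
wrist_force: [-1.3, 5.2, 16.3]
finger_gap: 0.0001
grip_force: 8.1
```

The button is fully in: 16 N at 65.9 mm, held for a moment. I'll release it and back clear.

```bash
python3 -m handwheel '[[0,0,2,0,0],[0,0,2,0,0],[0,0,-10,0,0],[0,0,-40,0,0],[0,0,-80,0,0],[0,0,-115,0,0],[0,0,-135,0,0],[0,0,-135,0,0]]'
python3 -m handwheel '[[0,0,0,0,0],[0,0,0,0,0],[0,0,0,0,0]]'
python3 - <<'E'
from h import *
shot('wrist','w7');shot('scene','s7')
for t in('w7','s7'):
    P=cloud(load(t));X,Y,Z=np.moveaxis(P,-1,0)
    for n,x,y,r,lo,hi in(('start',.522,-.3158,.009,.06,.1),('stop',.4575,-.27,.015,.06,.1),('bar',.602,.001,.012,.1,.16),('padRibs',.4385,.277,.006,.05,.08)):
        M=(np.hypot(X-x,Y-y)<r)&(Z>lo)&(Z<hi);print(t,n,M.sum(),np.median(P[M][:,2]).round(4) if M.any() else 0)
E
```

```text
clock: 12.35
tcp_pos: [0.5236, -0.3167, 0.2015]
orientation: [0.002, 0.205, 0.979, -0.002]
wrist_force: [0.2, -0.3, 0.1]
finger_gap: -0.0003
grip_force: 0.0
clock: 12.65
tcp_pos: [0.5216, -0.3146, 0.1963]
orientation: [-0.002, 0.205, 0.979, 0.001]
wrist_force: [-0.8, -0.4, -0.3]
finger_gap: -0.0
grip_force: 0.0
w7 start 280 0.0718
w7 stop 1077 0.0832
w7 bar 0 0
w7 padRibs 0 0
s7 start 18 0.0713
s7 stop 54 0.0824
s7 bar 45 0.1133
s7 padRibs 10 0.0573
```

View pics/s7.png

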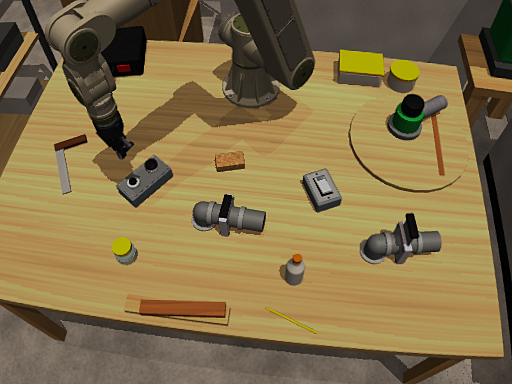

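The final view shows blade A home (225,200), the paddle over (322,185), the start button back out (133,182), the loose things unmoved, and the arm clear at (122,150).

```bash
python3 -c "
from h import *
print(workorder.hand_in())"
```

```text
the job is handed in; nothing more can be done
None
```

The job is handed in: I pushed the nearest gate's blade home, pressed the paddle over so it stayed, and pressed, held and released the start button, in that order; I did not press the stop button, the loose things are where they were, and the arm finished clear.

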